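# Close the dust pot and set the suction dial

### The arm

A 6-joint arm with a two-finger parallel gripper is mounted at the origin on the work surface. World frame = base frame: x ahead of the robot, y to its left, z up, the work surface at z = 0. Lengths are in m, angles in rad, forces in N, time in s.
With the tool pointing down it reaches from about 0.35 to 0.975 m from the base axis. Payload 4.9 kg.
Tool frame: the origin (TCP) lies between the finger pads, 19 mm behind the fingertips; this is the grasp point; z points along the fingers, y is the line along which they close (so a half turn about z gives the same grasp; the last joint's range is limited). The gripper opens to 85 mm and grips with 20 to 120 N. Pads are 22 mm wide; open, the fingers measure 114 mm over their backs; the gripper's body (76 mm by 85 mm) begins 54 mm behind the grasp point. The pads swing forward as they close: fully open they stand 13 mm farther back than shut.
Start: joints at [-0.119, 0.053, 1.613, -0, 1.476, -0.119], TCP at [0.625, 0, 0.25] pointing down, gripper open.
Joint ranges: [-3.01, 3.01], [-1.01, 2.22], [0.06, 2.58], [-1.02, 4.17], [0.09, 2.62], [-3.14, 3.14]. Speed limits (rad/s): [2.57, 2.57, 3.14, 3.14, 3.14, 3.14].

### API

Orientations are given as a unit quaternion [w, x, y, z].
In Python, from station import readout, optics, workorder gives the robot as it stands. The module is installed in compiled form; this text tells all that it offers.
- The arm moves only by the tool apply_moves, never from a script. Its argument "increments" is a list of rows, each a list of 3 entries, a list of its own where there are three numbers: the turn, a rotation vector about the tool's x, y, z in degrees, then the shift along the tool's x, y, z in m, then the closure in counts, from 0 (fully open) to 255 (shut). A call has 1 to 12 rows; each row shifts and turns the commanded pose from where the row before left it, along the tool's axes as they then stand; what a row does not reach is not made up. A row lasts 1/12 s, in which the tool goes at most 41.7 mm and 7.16 degrees, less where a joint would pass 70% of its speed; a pose out of reach is approached as far as the arm can. A call is refused whole if a number of a shift passes 0.0417 or a number of a turn 7.16, either way. A call with a gripper value outside its range is refused whole. The fingers move at their own pace and stop on an object; "newtons" is the grip in N (left out, the last holds). Time passes only in rows, so rows that do not move let the fingers close. It gives the time, the measured TCP pose, the force, the opening and the grip force at its end, in the units of the state.
- readout.state(): the state, without advancing time (a new reading comes with each control period).
- optics.capture(name): name is "scene" or "side" or "wrist"; returns the picture (480x640x3 uint8, red, green, blue); there is no depth.
- optics.camera_model(name): a dict with "mtx" (3x3 intrinsics, pixels), "distortion" ([k1, k2, p1, p2, k3] as OpenCV has them; the pictures are not rectified), "world_from_camera" (4x4, takes a point from camera to world coordinates); the wrist camera has in their place "mount" (4x4, takes a point from camera to tool coordinates, whose origin is the TCP and whose axes are the flange's). Camera axes: x right, y up, looking along -z (the intrinsics and any distortion apply to the point x, -y, -z); pixel columns grow to the right and rows downward; lengths in m; the calibration is good to about 2 mm. A picture is of the moment at which its call begins: read the wrist's pose just before it. camera_model takes no time and is no camera call.
- workorder.job_done(): hands the job in; it is judged then, once.
The state is a dict: "clock": time; "joint_pos": joint angles; "joint_velocities": joint speeds; "effort": joint torques, N m; "tool_pos": TCP position; "eef_rot": TCP orientation; "contact_force": force on the tool from outside, world axes, zero at the start; "moment": the same for the moment, N m; "grip_width": finger opening in m; "grasp_force": force on a finger pad.
Only numpy, scipy, OpenCV 4.12 (cv2) and the standard library are available. Lean on these libraries where they do the work, as an engineer would, in place of code of your own. Each camera call takes 0.05 s, during which the arm holds its last target. There are 200 camera calls.

### The job

Get the benchtop dust extractor ready to run: put its loose lid on the open dust pot and press it down past the rubber seal until it sits level and fully home on the rim. Then, and only then, turn the suction dial clockwise until its pointer lines up with the raised tab of the index ring, without shifting that ring, and let go. Leave the glue bottle, the screw jar, the wax tin and the tape measure standing where they are.

Things in the scene. Friction and masses are not known exactly. Their poses are not given: they have to be found in the camera images.
- extractor: Benchtop dust extractor, fixed; origin: centre of its underside, front along its -x, z up. Dark plinth 170 (x) by 300 (y) by 20 mm high. On its +y half stands the open dust pot; at y -140 to -10 mm a grey motor housing with a front face sloping at 35 degrees from horizontal, from z 45 mm at x -85 to z 120 mm at x +21, then flat back to x +85.
- handle_bar (a point): Middle of the crossbar (10 mm steel rod, 110 mm long, along the extractor's y) of the fixed carrying handle, at x -20, y -75, z 210 mm of the extractor; its legs slope back down to the housing top at x +60. The bar hangs over the dial, so the dial is reached only with the tool tilted along the dial's axis, passing under and in front of the bar.
- pot_rim (a point): Centre of the dust pot's hard rim, at x 0, y +85, z 110 mm of the extractor; z up. The pot is a grey cup of 94 mm outer and 84 mm inner diameter, 84 mm deep. A stiff black rubber seal ring (86 to 92 mm diameter) stands 7 mm proud of the rim; pressed with about 7 N it sinks level with the rim and stays there.
- lid: Loose black round lid, lying plug down; origin: centre of its underside, z up. Plug 77 mm diameter, z 0 to 12 mm, lower edge bevelled; flange 104 mm diameter, z 12 to 18; round grip 26 mm diameter, z 18 to 46 mm. 0.12 kg. Put on loosely, the flange rests on the proud seal, origin 5 mm below pot_rim; fully home on the hard rim, origin 12 mm below pot_rim.
- dial (a joint): Angle of the black suction dial on the sloping face, rad: 0 with its pointer straight down the slope (towards the extractor's front), growing clockwise as seen looking at the face; range 0 to 4.7. Friction about 0.05 N m; it stays where left.
- dial_grip (a point): On the dial's axis, 31 mm out from the face: the height to grip (TCP). z points out of the face along the axis (35 degrees from vertical, to the extractor's front); x lies along the grip bar and turns with the dial, pointer at the -x end. Bar 50 mm long (x), 15 mm thick (y), reaching 42 mm out from the face, on a disc of 54 mm diameter whose top is 12 mm out.
- dial_pointer (a point): Tip of the dial's pointer (small nose with white line), 33 mm from the dial's axis, 8 mm out from the face; turns with the dial.
- index (a joint): Angle of the aluminium index ring under the dial (82 mm diameter, 4 mm thick), in the same sense and zero as the dial: the pointer meets the tab when joint dial equals joint index. Stiff; must stay as it is.
- index_mark (a point): Where the pointer must be: just inside the ring's raised tab (dark steel, 14 by 6 mm, radius 34 to 48 mm, standing 8 mm off the face), 33 mm from the dial's axis, 8 mm out from the face. dial_pointer coincides with it when the dial is set.
- bottle: White glue bottle close in front of the dust pot, 66 mm diameter, 200 mm tall, standing; origin: centre of its underside. Bystander.
- tin: Low round aluminium wax tin, 72 mm diameter, 55 mm high, standing; origin: centre of its underside. Bystander.
- jar: Glass screw jar with steel cap, 76 mm diameter, 95 mm tall, standing; origin: centre of its underside. Bystander.
- tape: Grey tape measure standing on edge, 75 (x) by 40 (y) by 70 mm high; origin: centre of its underside. Bystander.
Things that resemble listed ones, but are neither listed nor needed, are in the scene too. Leave any red look-alike of the lid alone.

How it is judged:
By the outcome, as a careful person would: the job done as asked, in the order asked, and still so for the second after the job is handed in, with the robot touching nothing.
It also fails if it takes over 67 s, if anything falls off the work surface, if the arm or the gripper's body presses on something with over 40 N, if the wrist force passes 120 N, or if a joint passes its speed limit or range.

## Working session

There is one attempt and no reset: what is moved stays moved. The work goes in short steps, Python scripts to look and compute and a tool call to move; the robot and the scene stay as the last step left them, time stands still between calls to the robot, and variables do not carry over. Pictures are saved under pics/ and viewed, at most 10 in all, crops included, and the job is handed in when it is done.

Besides the shell and the picture viewer there is one more tool, called after "Emit:" as name(argument=value, ...) on one line, values as JSON. apply_moves: Moves the arm, as the interface text tells. Its arguments: {"type":"object","properties":{"increments":{"type":"array","items":{"type":"array"}},"newtons":{"type":"number"}},"required":["increments"]}

```bash
mkdir -p pics; ls; python3 - <<'E'
from station import readout, optics
import cv2
for n in ("scene","side"):
    cv2.imwrite(f"pics/{n}0.png",optics.capture(n)[:,:,::-1]); m=optics.camera_model(n); print(n,m)
print(optics.camera_model("wrist")); print(readout.state())
E
```

```text
pics
scene {'mtx': array([[526.56274132,   0.        , 322.75332145],
       [  0.        , 526.56274132, 236.20053533],
       [  0.        ,   0.        ,   1.        ]]), 'distortion': array([-0.15558196,  0.        ,  0.        ,  0.        ,  0.        ]), 'world_from_camera': array([[-0.36479176, -0.78329461,  0.5033652 ,  1.22019125],
       [ 0.93106185, -0.31101714,  0.19076735,  0.25891134],
       [ 0.00712817,  0.53825449,  0.84275221,  1.22710527],
       [ 0.        ,  0.        ,  0.        ,  1.        ]])}
side {'mtx': array([[435.0596548 ,   0.        , 316.64830699],
       [  0.        , 435.0596548 , 238.96356215],
       [  0.        ,   0.        ,   1.        ]]), 'distortion': array([-0.07577613,  0.        ,  0.        ,  0.        ,  0.        ]), 'world_from_camera': array([[ 0.88025515,  0.33862083, -0.33239555,  0.21489985],
       [-0.47449255,  0.63226324, -0.61245409, -0.64218101],
       [ 0.00277177,  0.69683508,  0.71722603,  0.91718622],
       [ 0.        ,  0.        ,  0.        ,  1.        ]])}
{'mtx': array([[365.22172402,   0.        , 321.
[... 570 characters left out ...]
_pos': array([-1.18980618e-01,  5.33131559e-02,  1.61418766e+00,  1.24438397e-05,
        1.47597936e+00, -1.18987372e-01]), 'joint_velocities': array([-0.0013789 , -0.00197585, -0.00317142, -0.00074124, -0.00051776,
       -0.00098503]), 'effort': array([ 6.14647306e-04, -3.94903493e+01, -3.71363103e+01, -4.52310599e-05,
        3.99340541e-03, -4.17574097e-05]), 'tool_pos': array([6.24464240e-01, 7.98313389e-05, 2.48853579e-01]), 'eef_rot': array([-7.45666262e-04,  7.07104499e-01,  7.07108433e-01, -5.78538183e-04]), 'contact_force': array([ 0.06748563,  1.04828285, -1.07025842]), 'moment': array([ 0.01809916,  0.01437711, -0.02996433]), 'grasp_force': 0.0, 'grip_width': 0.0853031251674989}
```

View pics/scene0.png

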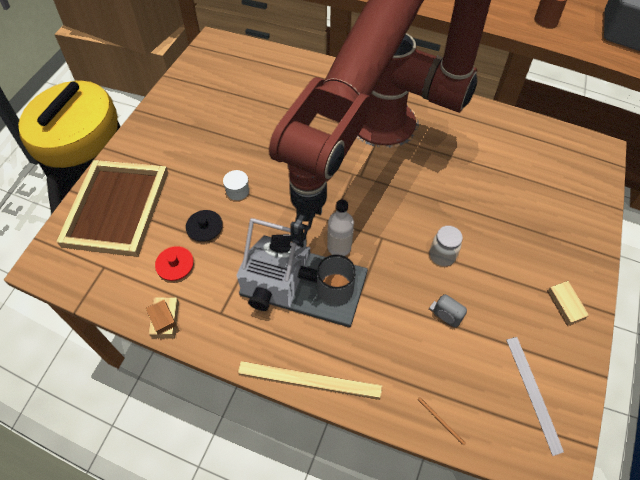

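View pics/side0.png

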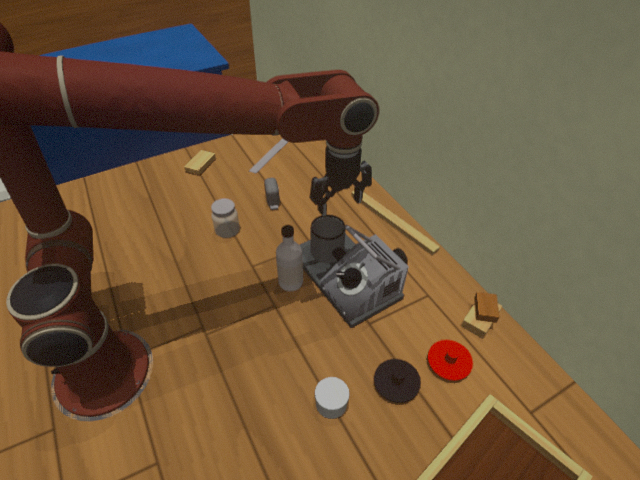

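```bash
cat > h.py <<'E'
import numpy as np, cv2
from scipy.spatial.transform import Rotation as Rn
from station import readout, optics
def pose():
    s=readout.state(); q=s["eef_rot"]; T=np.eye(4)
    T[:3,:3]=Rn.from_quat([q[1],q[2],q[3],q[0]]).as_matrix(); T[:3,3]=s["tool_pos"]; return T
def cam(n,T=None):
    m=optics.camera_model(n)
    W=m["world_from_camera"] if n!="wrist" else (pose() if T is None else T)@m["mount"]
    return m["mtx"],m["distortion"],W
def ray(c,px):
    K,D,W=c; u=cv2.undistortPoints(np.float64(px).reshape(-1,1,2),K,D).reshape(-1,2)
    d=np.c_[u[:,0],-u[:,1],-np.ones(len(u))]@W[:3,:3].T
    return W[:3,3],d
def onz(c,px,z):
    o,d=ray(c,px); return o+d*((z-o[2])/d[:,2])[:,None]
def proj(c,P):
    K,D,W=c; p=(np.atleast_2d(P)-W[:3,3])@W[:3,:3]*[1,-1,-1]
    return cv2.projectPoints(p,np.zeros(3),np.zeros(3),K,D)[0].reshape(-1,2)
def tri(cs,pxs):
    A=0;b=0
    for c,p in zip(cs,pxs):
        o,d=ray(c,p); d=d[0]/np.linalg.norm(d); M=np.eye(3)-np.outer(d,d); A=A+M; b=b+M@o
    return np.linalg.solve(A,b)
E
python3 - <<'E'
from h import *
a=cv2.imread("pics/scene0.png");b=cv2.imread("pics/side0.png")
f=lambda i,x,y,w,h,s:cv2.resize(i[y:y+h,x:x+w],None,fx=s,fy=s,interpolation=cv2.INTER_CUBIC)
cv2.imwrite("pics/c1.png",np.vstack([np.hstack([f(a,225,195,150,135,2.6667),f(b,265,200,150,135,2.6667)]),np.hstack([f(a,145,200,150,90,2.6667),f(b,345,325,150,90,2.6667)])])[:600])
for n,i,c0 in(("scene",a,(205,226)),("side",b,(397,381))):
    m=(i.max(2)<60).astype(np.uint8)
    k,l,s,c=cv2.connectedComponentsWithStats(m); j=l[c0[1]-6:c0[1]+15,c0[0]-12:c0[0]+12]; j=np.bincount(j[j>0]).argmax()
    print(n,s[j],c[j]); cn=cv2.findContours((l==j).astype(np.uint8),0,1)[0][0]; e=cv2.fitEllipse(cn); print(e, onz(cam(n),e[0],.018))
E
```

```text
scene [186 210  36  32 909] [203.73157316 225.79427943]
((203.74180603027344, 225.81259155273438), (30.731826782226562, 35.78238296508789), 73.96733093261719) [[ 0.5881054  -0.33444432  0.018     ]]
side [ 374  359   46   44 1561] [396.64573991 380.96220372]
((396.654052734375, 380.9541320800781), (41.62790298461914, 45.85702133178711), 120.85364532470703) [[ 0.57995549 -0.34238281  0.018     ]]
```

View pics/c1.png

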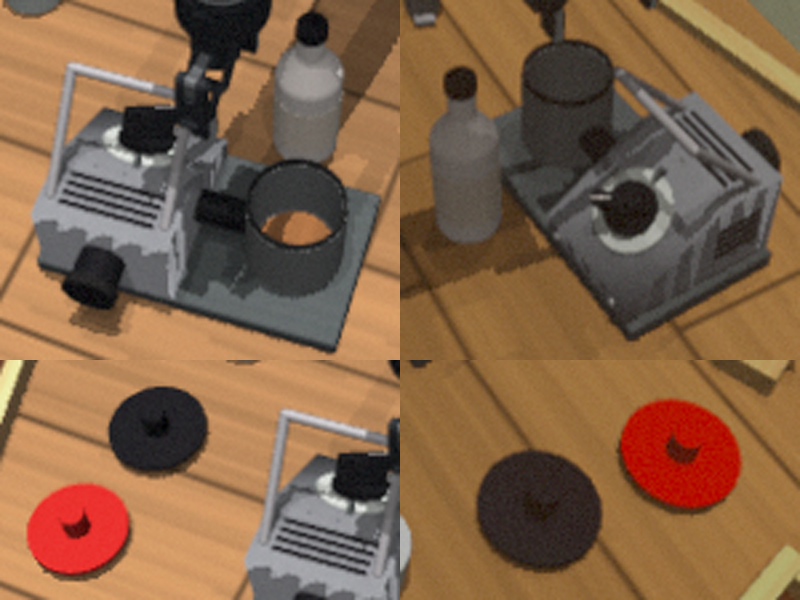

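```bash
python3 - <<'E'
from h import *
s,d=cam("scene"),cam("side")
print("rim",tri([s,d],[[336.4,271.1],[328,227.4]]), onz(s,[336.4,271.1],.117),onz(d,[328,227.4],.117))
print("plinth",onz(s,[[366.8,268.1],[350.6,324]],.02).round(4),onz(d,[[351.2,324],[403.7,292]],.02).round(4))
print("lid",tri([s,d],[[203.7,225.8],[396.6,381]]))
print("handle",tri([s,d],[[268,226],[334,270]]))
cv2.imwrite("pics/w0.png",optics.capture("wrist")[:,:,::-1])
w=cam("wrist"); print(w[2].round(3))
E
```

```text
rim [0.63513894 0.07217646 0.10975594] [[0.6376653  0.07438643 0.117     ]] [[0.63223281 0.06437015 0.117     ]]
plinth [[0.549  0.1294 0.02  ]
 [0.7134 0.1435 0.02  ]] [[ 0.5682 -0.1686  0.02  ]
 [ 0.7383 -0.1503  0.02  ]]
lid [ 0.58340947 -0.33922047  0.00879449]
handle [ 0.57616768 -0.10830236  0.14397295]
[[ 1.    -0.     0.001  0.624]
 [-0.     0.954  0.3    0.076]
 [-0.001 -0.3    0.954  0.372]
 [ 0.     0.     0.     1.   ]]
```

View pics/w0.png

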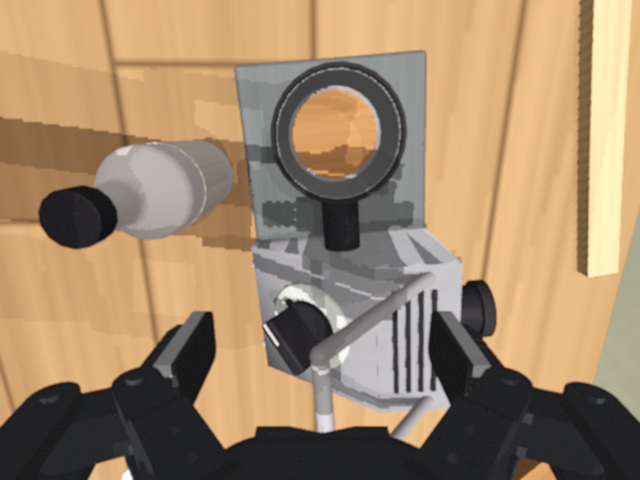

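```bash
python3 - <<'E'
from h import *
im=cv2.imread("pics/w0.png"); w=cam("wrist")
P=onz(w,[[236,67],[425,51]],.02); print(P.round(4),np.linalg.norm(P[0]-P[1]))
e=P[1]-P[0]; yaw=np.arctan2(e[1],e[0]); print("yaw",np.degrees(yaw))
m=(im.max(2)<70).astype(np.uint8); m[220:]=0; m[:, :260]=0
cn=max(cv2.findContours(m,0,1)[0],key=cv2.contourArea); cn=cn[cn[:,0,1]<190]
E=cv2.fitEllipse(cn); print(E)
# world circle fits at z=.117 (seal r46) / .110 (r47)
for z in (.110,.117):
    Q=onz(w,cn.reshape(-1,2).astype(float),z); A=np.c_[2*Q[:,:2],np.ones(len(Q))]; s=np.linalg.lstsq(A,(Q[:,:2]**2).sum(1),rcond=None)[0]
    print(z,s[:2],np.sqrt(s[2]+s[0]**2+s[1]**2))
R=Rn.from_euler("z",yaw).as_matrix()
O=P.mean(0)-R@[0,.15,.02]; print("origin from plinth",O, "pot",(O+R@[0,.085,.11]))
E
```

```text
[[0.5492 0.1286 0.02  ]
 [0.7128 0.1408 0.02  ]] 0.1641049559603196
yaw 4.2909573898720526
((337.20654296875, 133.66407775878906), (134.04054260253906, 140.94432067871094), 16.627470016479492)
0.11 [0.63456446 0.07128599] 0.0461017956981663
0.117 [0.63428608 0.07141958] 0.04487166162570253
origin from plinth [ 6.42218990e-01 -1.48884905e-02  1.73472348e-17] pot [0.63585918 0.06987325 0.11      ]
```

Emit:
apply_moves(increments=[[[0,0,0],[-0.038,-0.0046,0],0],[[0,0,0],[-0.038,-0.0046,0],0],[[0,0,0],[-0.038,-0.0046,0],0],[[0,0,0],[-0.038,-0.0046,0],0],[[0,0,0],[-0.038,-0.0046,0],0],[[0,0,0],[-0.038,-0.0046,0],0],[[0,0,0],[-0.038,-0.0046,0],0],[[0,0,0],[-0.038,-0.0046,0],0],[[0,0,0],[-0.036,-0.0046,0],0],[[0,0,0],[0,0,0],0],[[0,0,0],[0,0,0],0],[[0,0,0],[0,0,0],0]], newtons=40)

```text
clock: 1.15
tool_pos: [0.5834, -0.3396, 0.2494]
eef_rot: [-0.001, 0.707, 0.707, 0.0]
contact_force: [-0.0, 0.0, 0.1]
grip_width: 0.0855
grasp_force: 0.0
```

```bash
python3 - <<'E'
from h import *
T=pose(); w=cam("wrist",T); im=optics.capture("wrist")[:,:,::-1].copy(); cv2.imwrite("pics/w1.png",im); print(T.round(4))
m=(im.max(2)<60).astype(np.uint8); cv2.imwrite("pics/m1.png",m*255)
p0=proj(w,[.584,-.340,.018])[0]; print(p0)
k,l,s,c=cv2.connectedComponentsWithStats(m)
for j in range(1,k):
    if s[j][4]>300: print(s[j],c[j].round(1))
# bottle in scene/side: whole-body bbox checks via cap centre
print(tri([cam("scene"),cam("side")],[[225+313/2.667,195+28/2.667],[265+60/2.667,200+80/2.667]]))
E
```

```text
[[ 3.000e-04  1.000e+00 -7.000e-04  5.834e-01]
 [ 1.000e+00 -3.000e-04  1.100e-03 -3.396e-01]
 [ 1.100e-03 -7.000e-04 -1.000e+00  2.494e-01]
 [ 0.000e+00  0.000e+00  0.000e+00  1.000e+00]]
[322.66576052 211.87053161]
[306   0 163  15 553] [383.5   6.3]
[ 271  159  103  100 7039] [324.5 212.3]
[    0   312   640   168 51438] [320.6 428.7]
[0.50336493 0.03616179 0.19258154]
```

View pics/w1.png

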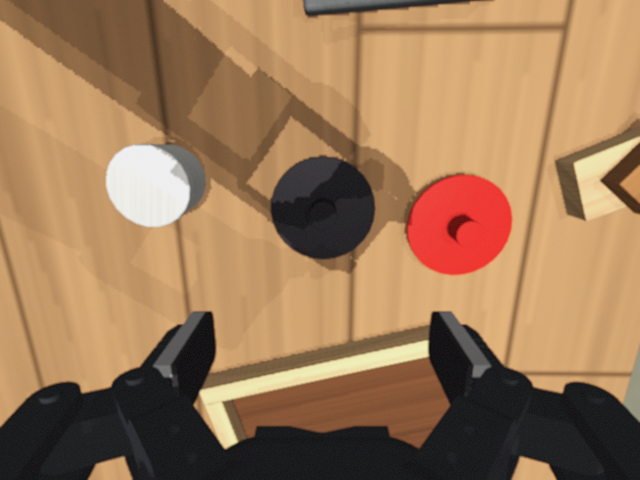

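```bash
python3 - <<'E'
from h import *
im=cv2.imread("pics/w1.png"); w=cam("wrist")
m=(im.max(2)<60).astype(np.uint8); k,l,s,c=cv2.connectedComponentsWithStats(m); j=l[230,320]
cn=cv2.convexHull(cv2.findContours((l==j).astype(np.uint8),0,1)[0][0]); e=cv2.fitEllipse(cn)
print(e,onz(w,e[0],.018),onz(w,[321,210.5],.046))
E
```

```text
((322.7953186035156, 207.3757781982422), (100.3217544555664, 102.16468811035156), 75.83192443847656) [[ 0.58444089 -0.33500354  0.018     ]] [[ 0.58270132 -0.33220392  0.046     ]]
```

Emit:
apply_moves(increments=[[[0,0,0],[0.005,0.0006,0.03],0],[[0,0,0],[0,0,0.035],0],[[0,0,0],[0,0,0.035],0],[[0,0,0],[0,0,0.035],0],[[0,0,0],[0,0,0.035],0],[[0,0,0],[0,0,0.02],0],[[0,0,0],[0,0,0.015],0],[[0,0,0],[0,0,0.0],0],[[0,0,0],[0,0,0],0]])

```text
clock: 1.95
tool_pos: [0.5845, -0.3341, 0.045]
eef_rot: [-0.0, 0.707, 0.708, -0.0]
contact_force: [0.4, 0.4, 0.5]
grip_width: 0.0855
grasp_force: 0.0
```

Emit:
apply_moves(increments=[[[0,0,0],[0,0,0],120],[[0,0,0],[0,0,0],160],[[0,0,0],[0,0,0],200],[[0,0,0],[0,0,0],255],[[0,0,0],[0,0,0],255],[[0,0,0],[0,0,0],255],[[0,0,0],[0,0,0],255],[[0,0,0],[0,0,0],255]])

```text
clock: 2.62
tool_pos: [0.5846, -0.3355, 0.0463]
eef_rot: [0.001, 0.707, 0.707, -0.0]
contact_force: [-1.7, 1.1, 5.6]
grip_width: 0.0237
grasp_force: 39.7
```

Emit:
apply_moves(increments=[[[0,0,0],[0,0,-0.01],255],[[0,0,0],[0,0,-0.03],255],[[0,0,0],[0,0,-0.03],255],[[0,0,0],[0,0,-0.03],255],[[0,0,0],[0,0,0],255],[[0,0,0],[0,0,0],255],[[0,0,0],[0,0,0],255]])

```text
clock: 3.2
tool_pos: [0.5835, -0.3345, 0.1438]
eef_rot: [-0.001, 0.707, 0.707, -0.0]
contact_force: [1.1, -0.3, -1.8]
grip_width: 0.0238
grasp_force: 39.7
```

```bash
python3 - <<'E'
from h import *
im=optics.capture("wrist")[:,:,::-1]; sd=optics.capture("side")[:,:,::-1]; print(pose()[:3,3])
c=cv2.resize(sd[230:380,330:480],(480,480))
cv2.imwrite("pics/w2.png",np.hstack([cv2.resize(im[200:480,160:480],(320,280)),cv2.resize(c,(280,280))]))
E
```

```text
[ 0.58284975 -0.33401741  0.14208505]
```

View pics/w2.png

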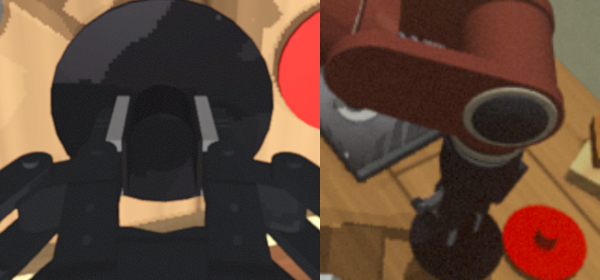

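```bash
python3 - <<'E'
from h import *
from scipy.optimize import least_squares
im=optics.capture("wrist")[:,:,::-1]; m=optics.camera_model("wrist"); c=(m["mtx"],m["distortion"],m["mount"])
b=(im.max(2)<70).astype(np.uint8); b[:,:190]=0;b[:,440:]=0
k,l,s,_=cv2.connectedComponentsWithStats(b); j=l[260,322]; cn=cv2.findContours((l==j).astype(np.uint8),0,1)[0][0].reshape(-1,2)
cn=cn[(cn[:,1]<300)&(cn[:,0]>195)&(cn[:,0]<435)].astype(float); print(len(cn),cn.min(0),cn.max(0))
o,d=ray(c,cn)
def f(p): 
    P=o+d*((p[2]-o[2])/d[:,2])[:,None]; return np.hypot(P[:,0]-p[0],P[:,1]-p[1])-.052
r=least_squares(f,[0,0,.028],loss="soft_l1",f_scale=.001); print(r.x,np.abs(r.fun).mean())
E
```

```text
299 [212. 197.] [431. 299.]
[-0.00378312 -0.00047926  0.03466883] 0.00016527430100930155
```

Emit:
apply_moves(increments=[[[0,0,0],[0,0,-0.032],255],[[0,0,0],[0,0,-0.032],255],[[0,0,0],[0,0,-0.032],255],[[0,0,0],[0,0,-0.032],255],[[0,0,0],[0,0,-0.032],255],[[0,0,0],[0,0,0],255]])

```text
clock: 3.85
tool_pos: [0.5862, -0.3364, 0.3129]
eef_rot: [0.006, 0.707, 0.707, 0.001]
contact_force: [-0.6, -0.3, 1.4]
grip_width: 0.0236
grasp_force: 39.8
```

Emit:
apply_moves(increments=[[[0,0,0],[0.02,0.003,0],255],[[0,0,0],[0.038,0.005,0],255],[[0,0,0],[0.038,0.005,0],255],[[0,0,0],[0.038,0.005,0],255],[[0,0,0],[0.038,0.005,0],255],[[0,0,0],[0.038,0.005,0],255],[[0,0,0],[0.038,0.005,0],255],[[0,0,0],[0.038,0.005,0],255],[[0,0,0],[0.038,0.005,0],255],[[0,0,0],[0.038,0.005,0],255],[[0,0,0],[0.038,0.003,0],255],[[0,0,0],[0.008,0.001,0],255]])

```text
clock: 4.85
tool_pos: [0.6354, 0.0784, 0.3024]
eef_rot: [-0.002, 0.705, 0.709, -0.0]
contact_force: [-0.7, -0.2, -1.7]
grip_width: 0.0235
grasp_force: 39.7
```

Emit:
apply_moves(increments=[[[0,0,0],[0,0,0],255],[[0,0,0],[0,0,0],255],[[0,0,0],[0,0,0],255]])

```text
clock: 5.1
tool_pos: [0.6359, 0.0718, 0.3038]
eef_rot: [-0.0, 0.708, 0.707, -0.001]
contact_force: [0.0, -0.6, -1.3]
grip_width: 0.024
grasp_force: 39.7
```

Emit:
apply_moves(increments=[[[0,0,0],[0.002,-0.001,0.02],255],[[0,0,0],[0,0,0.03],255],[[0,0,0],[0,0,0.03],255],[[0,0,0],[0,0,0.03],255],[[0,0,0],[0,0,0.02],255],[[0,0,0],[0,0,0],255],[[0,0,0],[0,0,0],255],[[0,0,0],[0,0,0],255]])

```text
clock: 5.77
tool_pos: [0.6362, 0.0739, 0.1769]
eef_rot: [0.001, 0.708, 0.707, 0.001]
contact_force: [0.4, -0.2, -1.0]
grip_width: 0.0237
grasp_force: 39.7
```

```bash
python3 - <<'E'
from h import *
T=pose(); im=optics.capture("wrist")[:,:,::-1]; sd=optics.capture("side")[:,:,::-1]; sc=optics.capture("scene")[:,:,::-1]; print(T[:3,3])
f=lambda i,x,y,w:cv2.resize(i[y:y+w,x:x+w],(400,400),interpolation=cv2.INTER_CUBIC)
cv2.imwrite("pics/w3.png",np.hstack([f(sc,270,200,130),f(sd,265,150,130)]))
E
```

```text
[0.63624101 0.07393933 0.17689411]
```

View pics/w3.png

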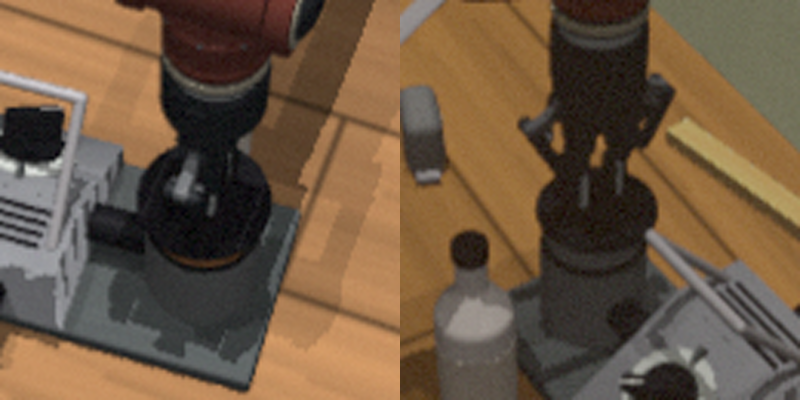

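Emit:
apply_moves(increments=[[[0,0,0],[0,-0.001,0.006],255],[[0,0,0],[0,0,0.006],255],[[0,0,0],[0,0,0.004],255],[[0,0,0],[0,0,0.004],255],[[0,0,0],[0,0,0],255],[[0,0,0],[0,0,0],255],[[0,0,0],[0,0,0],255]])

```text
clock: 6.5
tool_pos: [0.6342, 0.0751, 0.155]
eef_rot: [0.0, 0.707, 0.707, -0.0]
contact_force: [1.0, 0.8, -1.6]
grip_width: 0.0234
grasp_force: 39.7
```

Emit:
apply_moves(increments=[[[0,0,0],[0,0,0.003],255],[[0,0,0],[0,0,0.002],255],[[0,0,0],[0,0,0.001],255],[[0,0,0],[0,0,0.0],255],[[0,0,0],[0,0,0],255],[[0,0,0],[0,0,0],255]])

```text
clock: 7.0
tool_pos: [0.6346, 0.075, 0.1499]
eef_rot: [0.0, 0.707, 0.707, 0.0]
contact_force: [-1.1, 0.1, 4.6]
grip_width: 0.0237
grasp_force: 40.3
```

Emit:
apply_moves(increments=[[[0,0,0],[0,0,0.001],255],[[0,0,0],[0,0,0.001],255],[[0,0,0],[0,0,0.001],255],[[0,0,0],[0,0,0.001],255],[[0,0,0],[0,0,0],255],[[0,0,0],[0,0,0],255]])

```text
clock: 7.5
tool_pos: [0.6346, 0.075, 0.145]
eef_rot: [0.0, 0.707, 0.707, 0.0]
contact_force: [2.8, 0.1, 2.5]
grip_width: 0.0236
grasp_force: 40.3
```

Emit:
apply_moves(increments=[[[0,0,0],[0,0,0.001],255],[[0,0,0],[0,0,0.001],255],[[0,0,0],[0,0,0.001],255],[[0,0,0],[0,0,0],255],[[0,0,0],[0,0,0],255],[[0,0,0],[0,0,0],255]])

```text
clock: 8.0
tool_pos: [0.6347, 0.075, 0.1442]
eef_rot: [0.0, 0.707, 0.707, 0.0]
contact_force: [-2.5, 0.1, 10.9]
grip_width: 0.0233
grasp_force: 41.0
```

Emit:
apply_moves(increments=[[[0,0,0],[0,0,0.001],255],[[0,0,0],[0,0,0.001],255],[[0,0,0],[0,0,0],255],[[0,0,0],[0,0,0],255],[[0,0,0],[0,0,0],255]])

```text
clock: 8.42
tool_pos: [0.6347, 0.0751, 0.1442]
eef_rot: [0.0, 0.707, 0.707, 0.0]
contact_force: [-7.1, 1.0, 19.6]
grip_width: 0.0239
grasp_force: 41.8
```

Emit:
apply_moves(increments=[[[0,0,0],[0,0,-0.002],255],[[0,0,0],[0,0,-0.0015],255],[[0,0,0],[0,0,0],150],[[0,0,0],[0,0,0],110],[[0,0,0],[0,0,0],100],[[0,0,0],[0,0,0],100],[[0,0,0],[0,0,-0.01],100],[[0,0,0],[0,0,-0.03],100],[[0,0,0],[0,0,-0.03],100],[[0,0,0],[0,0,-0.03],100],[[0,0,0],[0,0,0],255],[[0,0,0],[0,0,0],255]])

```text
clock: 9.42
tool_pos: [0.6357, 0.075, 0.2475]
eef_rot: [0.002, 0.707, 0.707, 0.002]
contact_force: [-0.4, -0.1, -0.3]
grip_width: 0.0289
grasp_force: 0.0
```

Emit:
apply_moves(increments=[[[0,0,0],[-0.005,0,-0.02],255],[[0,0,0],[0,0,0],255],[[0,0,0],[0,0,0],255],[[0,0,0],[0,0,0],255]])

```text
clock: 9.75
tool_pos: [0.6337, 0.0701, 0.262]
eef_rot: [-0.001, 0.707, 0.707, -0.001]
contact_force: [-0.0, 0.0, -0.2]
grip_width: 0.0
grasp_force: 0.0
```

```bash
python3 - <<'E'
from h import *
T=pose(); im=optics.capture("wrist")[:,:,::-1]; cv2.imwrite("pics/w4.png",im); print(T.round(4)); sd=optics.capture("side")[:,:,::-1]
cv2.imwrite("pics/s4.png",sd)
f=lambda i,x,y,w:cv2.resize(i[y:y+w,x:x+w],(300,300),interpolation=cv2.INTER_CUBIC)
cv2.imwrite("pics/v4.png",np.hstack([cv2.resize(im,(480,360)),np.vstack([f(sd,270,190,100),np.zeros((60,300,3),np.uint8)])]))
E
```

```text
[[ 1.000e-04  1.000e+00 -2.000e-03  6.337e-01]
 [ 1.000e+00 -1.000e-04  1.000e-04  7.010e-02]
 [ 1.000e-04 -2.000e-03 -1.000e+00  2.620e-01]
 [ 0.000e+00  0.000e+00  0.000e+00  1.000e+00]]
```

View pics/v4.png

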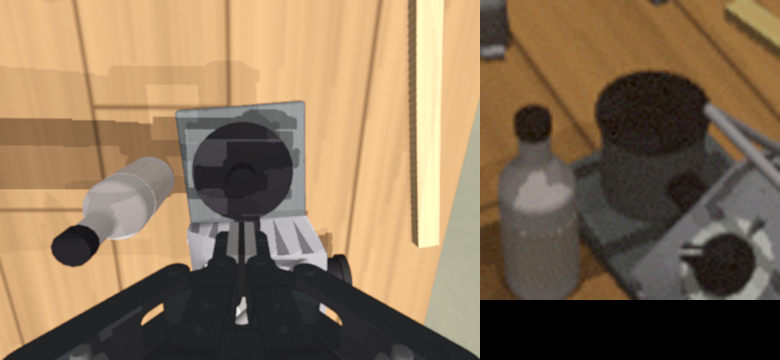

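Emit:
apply_moves(increments=[[[0,0,0],[0.002,0.001,0.03],255],[[0,0,0],[0,0,0.03],255],[[0,0,0],[0,0,0.02],255],[[0,0,0],[0,0,0.01],255],[[0,0,0],[0,0,0.004],255],[[0,0,0],[0,0,0.002],255],[[0,0,0],[0,0,0.0],255],[[0,0,0],[0,0,0.0],255]])

```text
clock: 10.52
tool_pos: [0.6362, 0.072, 0.1693]
eef_rot: [0.001, 0.707, 0.707, 0.001]
contact_force: [-0.3, -0.1, -0.0]
grip_width: -0.0001
grasp_force: 0.0
```

Emit:
apply_moves(increments=[[[0,0,0],[0,0,0.001],255],[[0,0,0],[0,0,0.001],255],[[0,0,0],[0,0,0.001],255],[[0,0,0],[0,0,0.0],255],[[0,0,0],[0,0,0.0],255]])

```text
clock: 10.93
tool_pos: [0.6352, 0.072, 0.1646]
eef_rot: [-0.0, 0.707, 0.707, 0.0]
contact_force: [0.6, -0.2, -0.0]
grip_width: -0.0001
grasp_force: 0.0
```

Emit:
apply_moves(increments=[[[0,0,0],[0,0,0.001],255],[[0,0,0],[0,0,0.001],255],[[0,0,0],[0,0,0.001],255],[[0,0,0],[0,0,0.0],255],[[0,0,0],[0,0,0.0],255]])

```text
clock: 11.35
tool_pos: [0.6354, 0.072, 0.1628]
eef_rot: [0.0, 0.707, 0.707, 0.0]
contact_force: [-2.5, 0.1, 5.3]
grip_width: -0.0001
grasp_force: 2.6
```

Contact exactly at the expected "home" height (0.163). Press a little more.

Emit:
apply_moves(increments=[[[0,0,0],[0,0,0.001],255],[[0,0,0],[0,0,0.001],255],[[0,0,0],[0,0,0.001],255],[[0,0,0],[0,0,0.0],255],[[0,0,0],[0,0,0.0],255]])

```text
clock: 11.77
tool_pos: [0.6355, 0.072, 0.1627]
eef_rot: [0.0, 0.707, 0.707, 0.0]
contact_force: [-8.8, 0.3, 16.4]
grip_width: 0.0001
grasp_force: 8.0
```

Emit:
apply_moves(increments=[[[0,0,0],[0,0,-0.02],255],[[0,0,0],[0,0,-0.035],255],[[0,0,0],[0,0,-0.035],255],[[0,0,0],[0,0,-0.035],255],[[0,0,0],[-0.034,-0.021,0],255],[[0,0,0],[-0.034,-0.021,0],255],[[0,0,0],[-0.034,-0.021,0],255],[[0,0,0],[-0.034,-0.021,0],100],[[0,0,0],[-0.034,-0.021,0],0],[[-7,0,0],[0,0,0],0],[[-7,0,0],[0,0,0],0],[[-7,0,0],[0,0,0],0]])

```text
clock: 12.77
tool_pos: [0.5305, -0.0989, 0.2845]
eef_rot: [0.132, 0.695, 0.694, 0.131]
contact_force: [-0.4, 0.2, 0.4]
grip_width: 0.0602
grasp_force: 0.0
```

Emit:
apply_moves(increments=[[[-7,0,0],[0,0,0],0],[[-7,0,0],[0,0,0],0],[[0,0,0],[0,-0.0145,0.0207],0],[[0,0,0],[0,-0.0145,0.0207],0],[[0,0,0],[0,-0.0145,0.0207],0],[[0,0,0],[0,0,0],0],[[0,0,0],[0,0,0],0],[[0,0,0],[0,0,0],0]])

```text
clock: 13.43
tool_pos: [0.5309, -0.0983, 0.2095]
eef_rot: [0.214, 0.674, 0.674, 0.213]
contact_force: [0.5, 0.3, 0.0]
grip_width: 0.0857
grasp_force: 0.0
```

```bash
python3 - <<'E'
from h import *
T=pose(); im=optics.capture("wrist")[:,:,::-1]; cv2.imwrite("pics/w5.png",im); np.save("T5.npy",T); print(T.round(4))
R=Rn.from_euler("z",5,degrees=True).as_matrix(); O=np.array([.6421,-.0134,0])
print(proj(cam("wrist",T),[O+R@[-.032,-.075,.0825]]))
E
```

```text
[[ 1.000e-04  8.179e-01  5.753e-01  5.309e-01]
 [ 1.000e+00  4.000e-04 -7.000e-04 -9.830e-02]
 [-8.000e-04  5.753e-01 -8.179e-01  2.095e-01]
 [ 0.000e+00  0.000e+00  0.000e+00  1.000e+00]]
[[318.66739826 222.86150726]]
```

View pics/w5.png

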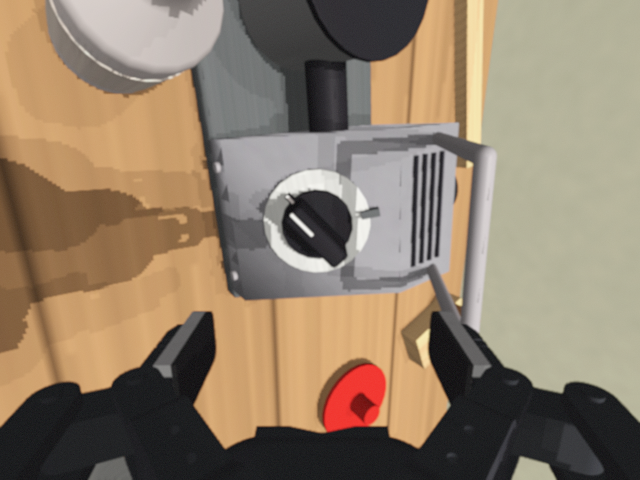

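```bash
cat > d.py <<'E'
from h import *
yaw=5; O=np.array([.6421,-.0134,0])
def frame(yaw=yaw):
    Rz=Rn.from_euler("z",yaw,degrees=True).as_matrix(); a=np.radians(35)
    n=Rz@[-np.sin(a),0,np.cos(a)]; dn=Rz@[-np.cos(a),0,-np.sin(a)]; cw=np.cross(dn,n)  # clockwise from down: toward +y
    return Rz,n,dn,cw
def plane(c,px,p0,n):
    o,d=ray(c,px); return o+d*(((p0-o)@n)/(d@n))[:,None]
E
python3 - <<'E'
from d import *
T=np.load("T5.npy"); c=cam("wrist",T); im=cv2.imread("pics/w5.png"); g=im.max(2).astype(int)
Rz,n,dn,cw=frame(); print("cw",cw.round(3)); f0=O+Rz@[-.032,-.075,.0825]
# plinth/face check of yaw: front face edge (bottom of slope) pixels approx (218,141)-(236,298) z=.045
E=onz(c,[[218,141],[238,298]],.045); v=E[0]-E[1]; print("edge",E.round(4),np.linalg.norm(v),"yaw",np.degrees(np.arctan2(-v[0],v[1])))
m=((g>195)&(im.min(2)>175)).astype(np.uint8); m[:,:255]=0;m[:,380:]=0;m[:160]=0;m[285:]=0
k,l,s,cc=cv2.connectedComponentsWithStats(m); j=1+s[1:,4].argmax(); print(s[j])
h=cv2.convexHull(cv2.findContours((l==j).astype(np.uint8),0,1)[0][0]).reshape(-1,2).astype(float)
P=plane(c,h,f0+.004*n,n)-f0; q=np.c_[P@dn,P@cw]
A=np.c_[2*q,np.ones(len(q))]; r=np.linalg.lstsq(A,(q**2).sum(1),rcond=None)[0]; print("centre dn,cw",r[:2],"R",np.sqrt(r[2]+r[0]**2+r[1]**2))
ctr=f0+dn*r[0]+cw*r[1]; np.save("ctr.npy",ctr); print("ctr",ctr, "ext",(ctr-O)@Rz)
for rr in(.031,.0385,.045):
    th=np.radians(np.arange(0,360,2)); X=ctr+.008*n+rr*(np.cos(th)[:,None]*dn+np.sin(th)[:,None]*cw)
    v=cv2.remap(g.astype(np.float32),*[a.astype(np.float32) for a in proj(c,X).T],cv2.INTER_LINEAR).ravel()
    print(rr,[(int(t),int(x)) for t,x in zip(np.degrees(th),v) if x<(170 if rr<.04 else 130)])
print(readout.state()["joint_pos"].round(3))
E
```

```text
cw [-0.087  0.996  0.   ]
edge [[ 0.5553 -0.0296  0.045 ]
 [ 0.5614 -0.1546  0.045 ]] 0.12515864307609043 yaw 2.7570877981305086
[ 271  170   72   29 1203]
centre dn,cw [0.0055646  0.01694178] R 0.027238387817940836
ctr [ 0.61074097 -0.07442355  0.07930828] ext [-0.03655825 -0.05805822  0.07930828]
0.031 [(0, 143), (2, 142), (4, 146), (6, 145), (8, 136), (10, 123), (12, 113), (14, 111), (16, 115), (18, 107), (20, 104), (22, 127), (24, 137), (26, 150), (28, 162), (29, 166), (106, 164), (108, 161), (110, 161), (112, 161), (114, 161), (116, 160), (118, 157), (119, 155), (122, 154), (124, 153), (126, 152), (128, 153), (130, 152), (132, 150), (134, 163), (140, 158), (194, 159), (196, 127), (198, 78), (200, 39), (202, 27), (204, 30), (206, 31), (208, 39), (210, 42), (212, 46), (214, 47), (216, 45), (218, 44), (220, 46), (222, 44), (224, 46), (226, 45), (228, 43), (230, 40), (232, 32), (234, 33), (236, 34), (238, 31), (239, 31), (242, 38), (244, 46), (246, 52), (248, 55), (250, 55), (252, 55), (254, 52), (256, 53), (258, 51), (260, 50), (262, 49), (264, 48), (266, 48), (268, 47), (270, 46),
[... 1353 characters left out ...]
 168), (330, 166), (332, 167), (334, 165), (336, 154), (338, 133), (340, 111), (342, 100), (344, 89), (346, 92), (348, 118), (350, 134), (352, 142), (354, 140), (356, 129), (358, 123)]
0.045 [(122, 123), (124, 123), (126, 124), (128, 123), (130, 123), (132, 124), (134, 122), (188, 84), (190, 106), (192, 121), (194, 118), (236, 104), (238, 32), (239, 45), (242, 52), (244, 56), (246, 55), (248, 52), (250, 51), (252, 50), (254, 49), (256, 47), (258, 45), (318, 127), (320, 106), (322, 94), (324, 90), (326, 94), (328, 93), (330, 95), (332, 95), (334, 95), (336, 95), (338, 95), (340, 96), (342, 96), (344, 97), (346, 97), (348, 97), (350, 99), (352, 125)]
[-0.442 -0.49   2.219  0.326  0.871 -0.584]
```

```bash
sed -i 's/^yaw=5/yaw=4.5/' d.py; python3 - <<'E'
from d import *
from scipy.optimize import least_squares
T=np.load("T5.npy"); c=cam("wrist",T); im=cv2.imread("pics/w5.png"); g=im.max(2).astype(int)
Rz,n,dn,cw=frame(); f0=O+Rz@[-.032,-.075,.0825]
m=((g>195)&(im.min(2)>175)).astype(np.uint8); m[:,:255]=0;m[:,380:]=0;m[:160]=0;m[280:]=0
k,l,s,cc=cv2.connectedComponentsWithStats(m); print(s[1:][s[1:,4]>40])
for j in range(1,k):
    if s[j,4]<100: m[l==j]=0
h=cv2.convexHull(cv2.findNonZero(m)).reshape(-1,2).astype(float)
P=plane(c,h,f0+.004*n,n)-f0; q=np.c_[P@dn,P@cw]
r=least_squares(lambda p:np.hypot(q[:,0]-p[0],q[:,1]-p[1])-p[2],[0,0,.041],loss="soft_l1",f_scale=.001); print(r.x,np.abs(r.fun).mean())
ctr=f0+dn*r.x[0]+cw*r.x[1]; np.save("ctr.npy",ctr); print("ctr",ctr,"ext",(ctr-O)@Rz, proj(c,[ctr+.004*n,ctr+.012*n,ctr+.042*n]).round(1))
for rr in(.0305,.033,.036,.0385,.045):
    th=np.radians(np.arange(0,360,3)); X=ctr+.008*n+rr*(np.cos(th)[:,None]*dn+np.sin(th)[:,None]*cw)
    v=cv2.remap(g.astype(np.float32),*[a.astype(np.float32) for a in proj(c,X).T],cv2.INTER_LINEAR).ravel()
    print(rr,*[f"{t:.0f}:{int(x)}" for t,x in zip(np.degrees(th),v) if x<(160 if rr<.04 else 130)])
E
```

```text
[[ 271  170   72   29 1203]
 [ 355  187   14   24  221]
 [ 291  214   22   22   97]
 [ 264  218   69   54  944]
 [ 356  218   15   34  380]]
[0.00037439 0.00102657 0.04079783] 0.0001629701934921239
ctr [ 0.6156968  -0.08968014  0.08228526] ext [-0.03230668 -0.07397343  0.08228526] [[317.4 222.9]
 [317.3 226. ]
 [317.  239.1]]
0.0305 6:142 9:142 12:142 15:143 18:143 21:145 24:145 27:145 30:144 33:144 36:143 39:144 42:134 45:148 51:110 54:139 225:158 228:77 231:37 234:51 237:56 240:57 243:54 246:51 249:51 252:49 255:46 258:44 261:135
0.033 9:141 12:143 15:143 18:144 21:143 24:143 27:145 30:146 33:145 36:144 39:144 42:142 45:136 48:150 168:133 171:135 228:159 231:73 234:46 237:45 240:51 243:49 246:53 249:52 252:50 255:41 258:108
0.036 12:142 15:141 18:141 21:142 24:144 27:144 30:144 33:149 168:108 171:119 174:123 237:151 243:150 246:111 249:72 252:55 255:105
0.0385 15:144 18:144 21:143 24:142 27:148 30:158 33:157 168:102 171:120 174:124
0.045 0:98 3:98 6:97 9:122 18:112 21:95 24:91 27:124 114:112 117:113 120:112 123:111 168:88 171:121 174:122 237:103 240:101 243:102 246:100 249:103 300:129 303:127 306:126 309:125 312:128 318:129 321:127 324:125 327:126 330:125 333:125 336:127 339:112 342:92 345:94 348:94 351:95 354:95 357:96
```

```bash
python3 - <<'E'
from d import *
T=np.load("T5.npy"); c=cam("wrist",T); im=cv2.imread("pics/w5.png"); g=im.max(2).astype(int)
Rz,n,dn,cw=frame(); ctr=np.load("ctr.npy")
m=((g>140)&(im.min(2)>120)).astype(np.uint8); m[:206]=0;m[240:]=0;m[:,:286]=0;m[:,318:]=0
k,l,s,cc=cv2.connectedComponentsWithStats(m); j=l[225,303] or 1+s[1:,4].argmax(); print(s[j])
px=np.argwhere(l==j)[:,::-1].astype(float); P=plane(c,px,ctr+.042*n,n)-ctr; q=np.c_[P@dn,P@cw]*1e3
mu=q.mean(0); v=np.linalg.svd(q-mu)[2][0]; v*=np.sign(v[0]); a=np.degrees(np.arctan2(v[1],v[0])); print("line angle",a,"mean",mu,"perp off",mu@[-v[1],v[0]])
# fine angular profiles
for rr,lo,hi in((.030,36,60),(.031,36,60),(.032,36,60),(.038,160,182),(.042,160,182),(.046,160,182)):
    t=np.arange(lo,hi,1.); th=np.radians(t); X=ctr+.008*n+rr*(np.cos(th)[:,None]*dn+np.sin(th)[:,None]*cw)
    print(rr,lo,cv2.remap(g.astype(np.float32),*[x.astype(np.float32) for x in proj(c,X).T],cv2.INTER_LINEAR).ravel().astype(int))
phi=np.radians(48.5); b=np.cos(phi)*dn+np.sin(phi)*cw
G=np.eye(4); G[:3,0]=b; G[:3,2]=-n; G[:3,1]=np.cross(-n,b); G[:3,3]=ctr+.094*n
T=pose(); D=np.linalg.inv(T)@G; print("rotvec deg",np.degrees(Rn.from_matrix(D[:3,:3]).as_rotvec()),"shift in tool",D[:3,3], G[:3,3])
E
```

```text
[290 213  24  24 151]
line angle 50.17692631503994 mean [ 9.40764825 10.71157334] perp off -0.3654199016321451
0.03 36 [143 143 143 144 144 142 133 120 116 136 169 193 203 186 157 106  70  83
 120 150 171 187 197 207]
0.031 36 [143 143 143 144 143 142 134 124 128 154 191 215 222 202 164 115  84 109
 155 191 207 216 221 226]
0.032 36 [143 143 143 143 143 142 139 131 131 148 165 184 185 174 152 130 133 150
 184 212 223 229 231 232]
0.038 160 [241 241 240 236 223 193 147 110 102 114 120 121 120 120 126 147 188 218
 234 239 240 240]
0.042 160 [181 181 179 171 153 121  78  71  93 113 120 121 119 118 121 133 155 173
 180 181 181 181]
0.046 160 [181 182 183 183 178 161 124  89  89 107 118 122 122 120 124 141 165 180
 183 183 182 181]
rotvec deg [ -0.78764632   2.61270748 -45.13005962] shift in tool [ 0.0046023  -0.00436996  0.05939415] [ 0.56194682 -0.09391036  0.15928555]
```

Emit:
apply_moves(increments=[[[0,0,0],[0.0023,-0.0022,0.0297],0],[[0,0,0],[0.0023,-0.0022,0.0297],0],[[-0.11,0.37,-6.4],[0,0,0],0],[[-0.11,0.37,-6.4],[0,0,0],0],[[-0.11,0.37,-6.4],[0,0,0],0],[[-0.11,0.37,-6.4],[0,0,0],0],[[-0.11,0.37,-6.4],[0,0,0],0],[[-0.11,0.37,-6.4],[0,0,0],0],[[-0.11,0.37,-6.4],[0,0,0],0],[[0,0,0],[0,0,0],0],[[0,0,0],[0,0,0],0],[[0,0,0],[0,0,0],0]])

```text
clock: 14.48
tool_pos: [0.5614, -0.0937, 0.1579]
eef_rot: [0.268, 0.361, 0.883, 0.135]
contact_force: [0.2, 0.6, -0.3]
grip_width: 0.0852
grasp_force: 0.0
```

```bash
cat > chk.py <<'E'
from d import *
import sys
phi=np.radians(float(sys.argv[1])); h=float(sys.argv[2])
Rz,n,dn,cw=frame(); ctr=np.load("ctr.npy"); b=np.cos(phi)*dn+np.sin(phi)*cw
G=np.eye(4); G[:3,0]=b; G[:3,2]=-n; G[:3,1]=np.cross(-n,b); G[:3,3]=ctr+h*n
T=pose(); D=np.linalg.inv(T)@G; print("rot",np.degrees(Rn.from_matrix(D[:3,:3]).as_rotvec()).round(2),"shift",D[:3,3].round(4),"out",((T[:3,3]-ctr)@n).round(4))
x=T[:3,0]; print("tool x angle",np.degrees(np.arctan2(x@cw,x@dn)).round(2),readout.state()["joint_pos"].round(2))
E
python3 chk.py 49 .034
python3 - <<'E'
from d import *
T=pose(); c=cam("wrist",T); im=optics.capture("wrist")[:,:,::-1].copy(); cv2.imwrite("pics/w6.png",im)
Rz,n,dn,cw=frame(); ctr=np.load("ctr.npy"); g=im.max(2).astype(np.float32)
print(proj(c,[ctr+.042*n]).round(1))
for h,rr,lo,hi in((.008,.030,36,60),(.008,.031,36,60),(.008,.038,160,182),(.008,.046,160,182)):
    t=np.arange(lo,hi,1.); th=np.radians(t); X=ctr+h*n+rr*(np.cos(th)[:,None]*dn+np.sin(th)[:,None]*cw)
    print(rr,lo,cv2.remap(g,*[x.astype(np.float32) for x in proj(c,X).T],cv2.INTER_LINEAR).ravel().astype(int))
# white line on bar top and bar's dark outline at h=.042: profile across bar (perp) at several stations along pointer side
b=np.radians(49); u=np.cos(b)*dn+np.sin(b)*cw; v=-np.sin(b)*dn+np.cos(b)*cw
for s in (-.02,-.01,0,.01,.02):
    X=ctr+.042*n+s*u+np.arange(-.012,.0121,.001)[:,None]*v
    print(s,cv2.remap(g,*[x.astype(np.float32) for x in proj(c,X).T],cv2.INTER_LINEAR).ravel().astype(int))
E
```

```text
rot [-0.06 -0.06  0.02] shift [-0.0011  0.0008  0.0592] out 0.0932
tool x angle 48.98 [-0.43 -0.32  2.19  0.41  0.77 -1.44]
[[324.4 287.2]]
0.03 36 [170 170 171 172 172 173 175 175 166 136 124 150 189 205 200 171 130 134
 155 168 173 174 175 175]
0.031 36 [170 170 171 169 171 172 174 174 168 142 123 145 190 209 201 168 123 137
 159 171 177 181 181 178]
0.038 160 [254 255 253 247 220 169 122 114 139 151 151 150 150 149 151 169 206 234
 245 245 244 246]
0.046 160 [209 209 210 210 209 207 190 150 129 146 151 151 151 151 153 173 200 211
 211 210 209 209]
-0.02 [122 124 124 122  94  48  54  63  67  68  70  71  74  76  78  77  72  59
 116 200 209 210 210 210 210]
-0.01 [248 249 251 249 189  57  53  62  65  65  67  69  70  74  75  78  77  69
  80 178 209 209 212 237 255]
0 [34 34 35 35 34 37 50 60 62 64 67 67 69 72 74 75 77 74 61 57 61 62 62 62
 64]
0.01 [ 34  34  30  34  32  36  48  57  62  61 115 242 255 189  75  75  75  72
  63  59  72  72  74  75  68]
0.02 [ 35  33  34  32  34  35  46  55  60  58  89 235 255 222  85  70  73  63
  45  51  71  73  74  74  74]
```

Emit:
apply_moves(increments=[[[0,0,0],[-0.0005,0,0.02],0],[[0,0,0],[0,0,0.02],0],[[0,0,0],[0,0,0.012],0],[[0,0,0],[0,0,0.007],0],[[0,0,0],[0,0,0],0],[[0,0,0],[0,0,0],0],[[0,0,0],[0,0,0],0]], newtons=30)

```text
clock: 15.12
tool_pos: [0.5948, -0.0912, 0.1092]
eef_rot: [0.268, 0.36, 0.883, 0.135]
contact_force: [0.8, 0.1, 0.5]
grip_width: 0.0851
grasp_force: 0.0
```

Emit:
apply_moves(increments=[[[0,0,0],[0,0,0],140],[[0,0,0],[0,0,0],180],[[0,0,0],[0,0,0],255],[[0,0,0],[0,0,0],255],[[0,0,0],[0,0,0],255],[[0,0,0],[0,0,0],255],[[0,0,0],[0,0,0],255],[[0,0,0],[0,0,0],255],[[0,0,0],[0,0,0],255]])

```text
clock: 15.87
tool_pos: [0.5952, -0.09, 0.1094]
eef_rot: [0.267, 0.36, 0.883, 0.136]
contact_force: [0.1, 6.0, 3.8]
grip_width: 0.0142
grasp_force: 35.6
```

```bash
python3 chk.py 49 .034
```

```text
rot [ 0.05 -0.19  0.09] shift [-0.0018  0.     -0.0001] out 0.0339
tool x angle 48.91 [-0.39 -0.16  2.15  0.45  0.64 -1.48]
```

Emit:
apply_moves(increments=[[[0,0,3],[0,0,0],255],[[0,0,6],[0,0,0],255],[[0,0,6],[0,0,0],255],[[0,0,6],[0,0,0],255],[[0,0,6],[0,0,0],255],[[0,0,6],[0,0,0],255],[[0,0,6],[0,0,0],255],[[0,0,6],[0,0,0],255],[[0,0,6],[0,0,0],255],[[0,0,5],[0,0,0],255],[[0,0,0],[0,0,0],255],[[0,0,0],[0,0,0],255]])

```text
clock: 16.87
tool_pos: [0.5961, -0.0895, 0.1101]
eef_rot: [0.172, 0.733, 0.61, 0.247]
contact_force: [8.1, 8.2, 0.5]
grip_width: 0.0141
grasp_force: 34.7
```

```bash
python3 chk.py 49 .034
```

```text
rot [  0.09  -0.2  -55.96] shift [-0.0016  0.0005 -0.0001] out 0.034
tool x angle 104.96 [-0.39 -0.15  2.14  0.45  0.64 -0.5 ]
```

Emit:
apply_moves(increments=[[[0,0,4],[0,0,0],255],[[0,0,6],[0,0,0],255],[[0,0,6],[0,0,0],255],[[0,0,6],[0,0,0],255],[[0,0,6],[0,0,0],255],[[0,0,6],[0,0,0],255],[[0,0,6],[0,0,0],255],[[0,0,6],[0,0,0],255],[[0,0,6],[0,0,0],255],[[0,0,6],[0,0,0],255],[[0,0,5],[0,0,0],255],[[0,0,2.5],[0,0,0],255]])

```text
clock: 17.87
tool_pos: [0.597, -0.0904, 0.1107]
eef_rot: [0.012, 0.946, 0.115, 0.302]
contact_force: [14.3, 5.3, -2.6]
grip_width: 0.0142
grasp_force: 33.8
```

Emit:
apply_moves(increments=[[[0,0,0],[0,0,0],255],[[0,0,0],[0,0,0],255],[[0,0,0],[0,0,0],255]])

```text
clock: 18.12
tool_pos: [0.597, -0.0904, 0.1107]
eef_rot: [0.013, 0.946, 0.117, 0.302]
contact_force: [12.8, 5.7, -2.2]
grip_width: 0.0143
grasp_force: 33.8
```

```bash
python3 chk.py 170.5 .034
```

```text
rot [-0.03 -0.19  0.03] shift [-0.0011  0.0005 -0.    ] out 0.034
tool x angle 170.47 [-0.39 -0.15  2.14  0.45  0.64  0.64]
```

Emit:
apply_moves(increments=[[[0,0,0],[0,0,0],200],[[0,0,0],[0,0,0],140],[[0,0,0],[0,0,0],80],[[0,0,0],[0,0,0],0],[[0,0,0],[0,0,0],0],[[0,0,0],[0,0,0],0],[[0,0,0],[0,0,0],0],[[0,0,0],[0,0,-0.01],0],[[0,0,0],[0,0,-0.025],0],[[0,0,0],[0,0,-0.025],0],[[0,0,0],[0,0,0],0],[[0,0,0],[0,0,0],0]])

```text
clock: 19.12
tool_pos: [0.5609, -0.0943, 0.1593]
eef_rot: [0.014, 0.946, 0.117, 0.3]
contact_force: [-0.5, -0.7, 0.5]
grip_width: 0.0856
grasp_force: 0.0
```

```bash
python3 chk.py 170.5 .034
python3 - <<'E'
from d import *
T=pose(); c=cam("wrist",T); im=optics.capture("wrist")[:,:,::-1].copy(); cv2.imwrite("pics/w7.png",im)
Rz,n,dn,cw=frame(); ctr=np.load("ctr.npy"); g=im.max(2).astype(np.float32)
print(proj(c,[ctr+.042*n,ctr+.008*n]).round(1))
for h,rr,lo,hi in((.008,.029,158,183),(.008,.030,158,183),(.008,.031,158,183),(.008,.032,158,183),(.008,.036,158,183),(.008,.038,158,183),(.008,.042,158,183),(.008,.046,158,183)):
    t=np.arange(lo,hi,1.); th=np.radians(t); X=ctr+h*n+rr*(np.cos(th)[:,None]*dn+np.sin(th)[:,None]*cw)
    print(rr,lo,cv2.remap(g,*[x.astype(np.float32) for x in proj(c,X).T],cv2.INTER_LINEAR).ravel().astype(int))
b=np.radians(170.5); u=np.cos(b)*dn+np.sin(b)*cw; v=-np.sin(b)*dn+np.cos(b)*cw
for s in (-.02,-.01,0.005,.01,.015,.02):
    X=ctr+.042*n+s*u+np.arange(-.012,.0121,.001)[:,None]*v
    print(s,cv2.remap(g,*[x.astype(np.float32) for x in proj(c,X).T],cv2.INTER_LINEAR).ravel().astype(int))
x,y=proj(c,[ctr+.008*n+.03*u])[0].astype(int); y0=max(0,min(y-75,330)); x0=max(0,x-100)
cv2.imwrite("pics/v7.png",cv2.resize(im[y0:y0+150,x0:x0+200],(800,600),interpolation=cv2.INTER_CUBIC)); print(x0,y0)
E
```

```text
rot [0.05 0.01 0.15] shift [ 0.0009 -0.0002  0.0607] out 0.0947
tool x angle 170.35 [-0.43 -0.33  2.19  0.41  0.77  0.67]
[[320.9 280.9]
 [320.9 259.1]]
0.029 158 [188 188 188 188 186 178 163 141 116 135 176 196 194 171 137 123 156 176
 184 187 188 188 188 188 188]
0.03 158 [188 189 190 192 193 190 180 156 114 108 136 153 153 132 111 123 160 179
 187 191 193 193 194 195 196]
0.031 158 [194 199 206 215 221 224 216 184 130  93  94 102 100  92  98 131 167 193
 212 221 222 224 227 230 231]
0.032 158 [220 229 237 243 247 248 239 211 168 141 145 152 147 139 138 151 176 205
 232 244 246 245 246 247 247]
0.036 158 [248 248 248 248 248 248 246 239 217 171 131 123 124 125 124 122 124 152
 206 241 248 248 247 247 247]
0.038 158 [246 246 246 246 246 246 243 228 196 154 127 123 124 125 125 124 124 154
 208 237 245 245 245 245 245]
0.042 158 [190 190 190 191 191 191 189 181 169 146 126 123 125 125 125 125 127 151
 183 191 191 191 191 191 191]
0.046 158 [190 191 191 190 190 191 191 191 192 181 147 124 121 121 122 121 125 161
 187 192 191 192 191 191 191]
-0.02 [141 155 163 138  97  44  45  50  52  51  51  54  50  51  52  50  49  43
  69 190 201 168 152 139 134]
-0.01 [164 145 113  74  40  38  45  51  50  51  51  53  51  49  52  51  50  46
  38  46  72 131 178 218 235]
0.005 [ 42  44  44  36  31  38  46  52  50  49 164 247 241 121  48  49  49  46
  40  44  47  45  50  48  49]
0.01 [ 45  43  44  35  31  41  47  51  50  48 165 247 241 122  50  52  51  47
  41  45  51  53  52  51  51]
0.015 [ 50  48  48  46  34  38  43  50  54  49 163 248 241 118  48  50  47  44
  38  46  51  54  52  52  53]
0.02 [ 52  50  48  44  36  37  44  51  49  42 164 248 241 123  46  49  51  43
  39  42  47  47  47  47  48]
220 135
```

View pics/v7.png

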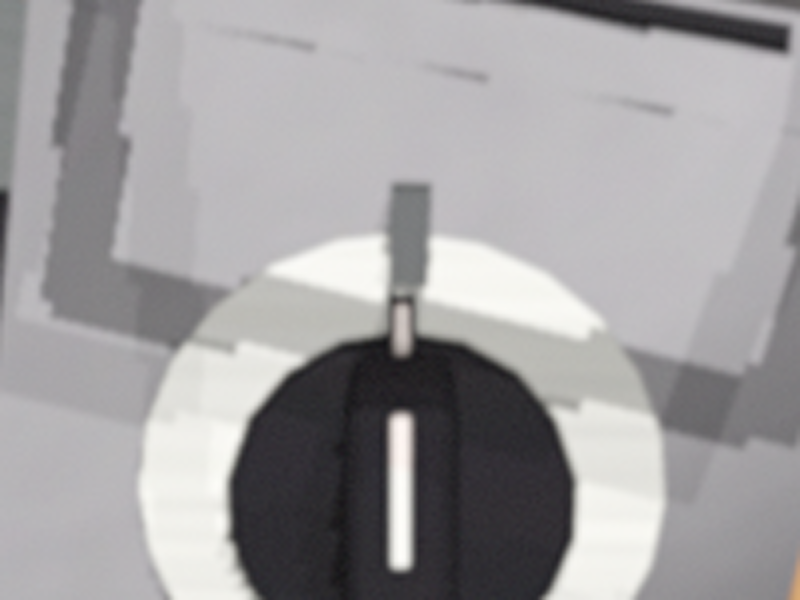

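Emit:
apply_moves(increments=[[[0,0,0],[0.0005,0,0.02],0],[[0,0,0],[0,0,0.02],0],[[0,0,0],[0,0,0.013],0],[[0,0,0],[0,0,0.007],0],[[0,0,0],[0,0,0],120],[[0,0,0],[0,0,0],180],[[0,0,0],[0,0,0],255],[[0,0,0],[0,0,0],255],[[0,0,0],[0,0,0],255],[[0,0,0],[0,0,0],255],[[0,0,0],[0,0,0],255],[[0,0,0],[0,0,0],255]])

```text
clock: 20.17
tool_pos: [0.5951, -0.091, 0.1095]
eef_rot: [0.013, 0.947, 0.117, 0.299]
contact_force: [-6.2, 0.4, 6.2]
grip_width: 0.0144
grasp_force: 34.7
```

```bash
python3 chk.py 172 .034
```

```text
rot [-0.06  0.12  1.63] shift [0.0013 0.0005 0.0001] out 0.0341
tool x angle 170.37 [-0.39 -0.16  2.15  0.45  0.64  0.65]
```

Emit:
apply_moves(increments=[[[0,0,0.8],[0,0,0],255],[[0,0,0.8],[0,0,0],255],[[0,0,0],[0,0,0],255],[[0,0,0],[0,0,0],255],[[0,0,0],[0,0,0],255]])

```text
clock: 20.58
tool_pos: [0.5951, -0.091, 0.1095]
eef_rot: [0.009, 0.948, 0.104, 0.299]
contact_force: [-6.6, 1.1, 5.7]
grip_width: 0.0143
grasp_force: 34.8
```

```bash
python3 chk.py 172 .034
```

```text
rot [-0.07  0.13  0.04] shift [0.0013 0.0005 0.0001] out 0.0341
tool x angle 171.96 [-0.39 -0.16  2.15  0.45  0.64  0.67]
```

Emit:
apply_moves(increments=[[[0,0,0],[0,0,0],200],[[0,0,0],[0,0,0],140],[[0,0,0],[0,0,0],80],[[0,0,0],[0,0,0],0],[[0,0,0],[0,0,0],0],[[0,0,0],[0,0,0],0],[[0,0,0],[0,0,0],0],[[0,0,0],[0,0,-0.01],0],[[0,0,0],[0,0,-0.025],0],[[0,0,0],[0,0,-0.025],0],[[0,0,0],[0,0,0],0],[[0,0,0],[0,0,0],0]])

```text
clock: 21.58
tool_pos: [0.5613, -0.0942, 0.1596]
eef_rot: [0.01, 0.948, 0.104, 0.301]
contact_force: [0.5, -0.8, -0.2]
grip_width: 0.0856
grasp_force: 0.0
```

```bash
python3 - <<'E'
from d import *
T=pose(); c=cam("wrist",T); im=optics.capture("wrist")[:,:,::-1].copy(); cv2.imwrite("pics/w8.png",im)
Rz,n,dn,cw=frame(); ctr=np.load("ctr.npy"); g=im.max(2).astype(np.float32)
for h,rr,lo,hi in((.008,.029,158,183),(.008,.030,158,183),(.008,.038,158,183),(.008,.042,158,183),(.008,.046,158,183)):
    t=np.arange(lo,hi,1.); th=np.radians(t); X=ctr+h*n+rr*(np.cos(th)[:,None]*dn+np.sin(th)[:,None]*cw)
    print(rr,lo,cv2.remap(g,*[x.astype(np.float32) for x in proj(c,X).T],cv2.INTER_LINEAR).ravel().astype(int))
b=np.radians(172); u=np.cos(b)*dn+np.sin(b)*cw; v=-np.sin(b)*dn+np.cos(b)*cw
for s in (.005,.015,.02):
    X=ctr+.042*n+s*u+np.arange(-.012,.0121,.001)[:,None]*v
    print(s,cv2.remap(g,*[x.astype(np.float32) for x in proj(c,X).T],cv2.INTER_LINEAR).ravel().astype(int))
# image-space: line-on-bar / nose / tab centre columns measured by row
E
```

```text
0.029 158 [188 187 187 187 184 179 172 162 148 123 118 147 187 199 190 154 130 141
 170 185 188 188 188 187 187]
0.03 158 [188 188 188 191 193 192 183 171 156 130 106 110 140 155 147 118 114 144
 175 189 192 193 194 194 195]
0.038 158 [246 245 245 245 245 245 241 224 194 156 128 124 123 124 124 122 125 152
 203 234 243 245 245 245 245]
0.042 158 [190 190 189 190 189 190 188 182 172 150 127 124 124 124 124 122 128 151
 181 191 191 191 191 191 190]
0.046 158 [190 190 190 190 190 191 191 191 191 182 148 124 121 121 122 120 125 157
 186 191 190 191 191 191 191]
0.005 [ 46  44  42  40  29  39  47  51  51  47 160 246 241 130  49  50  52  47
  41  38  48  49  48  49  48]
0.015 [ 49  47  48  46  33  38  44  51  52  49 153 245 241 130  50  49  47  44
  41  44  53  51  52  52  53]
0.02 [ 53  53  53  48  39  35  45  48  49  44 152 245 241 131  48  49  50  46
  38  41  48  48  46  48  46]
```

Emit:
apply_moves(increments=[[[0,0,0],[0,0,-0.03],0],[[0,0,0],[0,0,-0.03],0],[[0,0,0],[0,0,-0.02],0],[[0,0,0],[0,0,0],0],[[0,0,0],[0,0,0],0]])

```text
clock: 22.05
tool_pos: [0.5155, -0.0975, 0.2233]
eef_rot: [0.009, 0.948, 0.104, 0.299]
contact_force: [-0.3, 0.5, 0.5]
grip_width: 0.0852
grasp_force: 0.0
```

```bash
python3 -c "
from station import workorder; print(workorder.job_done())"
```

```text
the job is handed in; nothing more can be done
None
```

The lid is pressed home on the pot, the dial was then turned clockwise until its pointer lined up with the tab (within about 0.5° by the wrist camera; index ring not shifted), and the job was handed in at about 22 s with the arm clear.

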